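# Close and latch the instrument case

## Task

The case with the reference gauge is standing open on the bench. With the fingertips, push its lid gently down until it is fully shut, without letting it slam, and then push both front latches in until they lie flat against the front of the case. Do not lift or shove the case, and leave the fittings and instruments around it where they are.

Things in the scene. Friction and masses are not known exactly. Their poses are not given: they have to be found in the camera images.
- case: grey hard-plastic instrument case, about 4 kg, loose on rubber feet; base 180 mm deep (x), 280 wide (y), 75 high; shut, 110 high (113 over the ribs). Origin: centre of the underside, z up. The front (latches; folded carry handle within y +-52 mm, 16 proud, 51 high) faces the case's -x; the lid hinges at the rear, on the line parallel to y through (90, 0, 75) mm in the case's frame
- lid (a joint): hinge of the lid, rad: 0 = fully shut; grows as the lid swings up and back (upright at 1.57, stops at 1.5). The lid is a shell 180 x 280 mm, 35 mm deep: its flat outer face lies 35 mm outside the rim's plane and carries two ribs (2.5 mm high, 18 wide, front to rear) at y +-105 mm. Stiff: it stays where it is left; 1 to 4 N near its front edge moves it
- lid_edge (a point): middle of the lid's front edge on its outer face, 180 mm from the hinge line and 35 mm out; lid shut: at (-90, 0, 110) mm in the case's frame
- latch_left (a joint): hinge of the latch at the case's +y side, rad: 0 = folded flat on the case's front; grows as it swings out and up relative to the lid (1.57 = straight out from the lid's front, stops at 2.2). A light grey flap 44 mm wide, 42 long from its hinge line, 6 thick, finger lip 5 proud on the last 8 mm, hinged on the front of the lid. Stiff: stays where it is left; about 1.5 N near its end moves it
- latch_right (a joint): the same for the like latch at the case's -y side
- latch_left_hinge (a point): middle of the left latch's hinge line (parallel to the case's y), on the front of the lid; lid shut: at (-94, 85, 93) mm in the case's frame, and the flap folded flat reaches from there down to a height of 51 mm, its outer face 4 mm in front of the hinge line
- latch_right_hinge (a point): the same for the right latch; lid shut: at (-94, -85, 93) mm in the case's frame
- latch_left_tip (a point): point on the outer face of the left latch, on its middle line, 30 mm from the hinge line towards the free end
- latch_right_tip (a point): the same point on the right latch
- ref_gauge: round steel reference gauge, 80 mm diameter, 30 mm thick, with a brass stem, lying face up in the case's foam, its top 49 mm above the bench; origin: centre of its back
- case_adapter: brass adapter 40 mm high standing in a cell of the case's foam, its top 59 mm above the bench; origin: centre of its foot
- adapter_front: brass hex adapter, 28 mm across, 42 mm high, standing on the bench before the middle of the case's front; origin: centre of its foot
- adapter_side: larger brass hex adapter, 32 mm across, 50 mm high, standing on the bench beside the case's +y end; origin: centre of its foot
- test_gauge: steel dial gauge, 64 mm diameter, 27 mm thick, lying face up beside the case's -y end, brass stem 34 mm long towards its x; origin: centre of the back of the dial
- spanner: open-end spanner 160 mm long lying along its x on the bench at the case's -y side; origin near its middle
- tape_roll: white plastic reel, 52 mm diameter, 14 mm high, lying on the bench beyond the case's +y end; origin: centre of its underside
- meter: grey hand-held multimeter 150 x 74 x 42 mm lying on the bench on the robot's right; origin: centre of its underside

How it is judged:
By the outcome, as a careful person would: the job done as asked, in the order asked, and still so for the second after the job is handed in, with the robot touching nothing.
It also fails if it takes over 64 s, if anything falls off the work surface, if the arm or the gripper's body presses on something with over 40 N, if the wrist force passes 120 N, or if a joint passes its speed limit or range.

## Robot

A 7-joint arm with a two-finger parallel gripper is mounted at the origin on the work surface. World frame = base frame: x ahead of the robot, y to its left, z up, the work surface at z = 0. Lengths are in m, angles in rad, forces in N, time in s.
With the tool pointing down it reaches from about 0.425 to 0.825 m from the base axis. Payload 3.6 kg.
Tool frame: the origin (TCP) lies on the centre line of the jaws, within the pads' length; the fingertips stand 25 mm ahead of it and the grasp point (between the pads) lies 6 mm ahead of it; z points along the fingers, y is the line along which they close (so a half turn about z gives the same grasp; the last joint's range is limited). The gripper opens to 85 mm and grips with 20 to 120 N. Pads are 22 mm wide; open, the fingers measure 114 mm over their backs; the gripper's body (76 mm by 85 mm) begins 54 mm behind the grasp point. The pads swing forward as they close: fully open they stand 13 mm farther back than shut.
Start: joints at [-1.163, 0.615, -0.013, 1.423, 0.008, 1.103, -0.04], TCP at [0.273, 0.59, 0.256] pointing down, gripper open.
Joint ranges: [-3.12, 3.12], [-0.3, 2.06], [-1.34, 1.32], [0.26, 2.42], [-1.36, 4.5], [0.01, 1.98], [-2.84, 2.84]. Speed limits (rad/s): [2.79, 2.79, 3.14, 3.14, 3.14, 3.14, 3.14].

## Interface

Orientations are given as a unit quaternion [w, x, y, z].
In Python, from rig import ctrl, vision, hand_in gives the robot as it stands.
- The arm moves only by the tool drive_tool, never from a script. Its argument "series" is a list of rows, each a list of 2 entries, a list of its own where there are three numbers: the shift along the tool's x, y, z in cm, then the turn about the tool's z in rad. In form: [[[x, y, z], roll], ...]. A call has 1 to 20 rows; each row is the pose to reach, as a shift and turn from the pose commanded when the call began, along the tool's axes at that moment; what a row does not reach only later rows make up. A row lasts 1/12 s, in which the tool goes at most 41.7 mm and 7.16 degrees, less where a joint would pass 70% of its speed; a pose out of reach is approached as far as the arm can. A call with a gripper value outside its range is refused whole. "gripper" is the opening, from -1 (shut) to 1 (fully open), set as the call begins (left out, the last holds). The fingers move at their own pace and stop on an object; "force" is the grip in N (left out, the last holds). Time passes only in rows, so rows that repeat a pose let the fingers close. It gives the time, the measured TCP pose, the force, the opening and the grip force at its end, in the units of the state.
- ctrl.observe(): the state, without advancing time (a new reading comes with each control period).
- vision.capture(name): name is "side" or "top"; returns a dict with "color" (400x640x3 uint8, red, green, blue), "camera_matrix" (3x3 intrinsics, pixels), "R" (3x3) and "t" (3): a world point X has camera coordinates R X + t. Camera axes: x right, y down, z forward; pixel columns grow to the right and rows downward; lengths in m; the calibration is good to about 2 mm. A picture is of the moment at which its call begins. There is no depth.
- hand_in(): hands the job in; it is judged then, once.
Trained networks look in the newest picture that a camera, given by its name, has taken for a name from the list of things; names that differ only in an ending like _2 or _b are one class to them, and where a whole thing is asked for, a point or a joint stands for the part that bears it (a point fixed in the world has none). Each returns a list of dicts, best first, with "conf" (0 to 1); they miss things now and then, are a little off and sometimes report something else, mostly with a low value. They report only what shows in the picture. A call takes as long as a camera call.
- vision.find_in(camera, name): "rect" ([centre column, centre row, width, height] in pixels, round what is visible of it).
The state is a dict: "clock": time; "joint_pos": joint angles; "qd": joint speeds; "effort": joint torques, N m; "tcp_pos": TCP position; "ee_rot": TCP orientation; "force": force on the tool from outside, world axes, zero at the start; "torque": the same for the moment, N m; "grip_width": opening from 0.0 (shut) to 1.0 (fully open); "grasp_force": force on a finger pad.
Only numpy, scipy, OpenCV 4.12 (cv2) and the standard library are available. Lean on these libraries where they do the work, as an engineer would, in place of code of your own. Each camera call takes 0.05 s, during which the arm holds its last target. There are 200 camera calls.

## Working session

There is one attempt and no reset: what is moved stays moved. The work goes in short steps, Python scripts to look and compute and a tool call to move; the robot and the scene stay as the last step left them, time stands still between calls to the robot, and variables do not carry over. Pictures are saved under pics/ and viewed, at most 10 in all, crops included, and the job is handed in when it is done.

Besides the shell and the picture viewer there is one more tool, called after "Emit:" by a JSON object that holds its "fn" and its "kwargs". drive_tool: Moves the arm, as the interface text tells. Its arguments: {"type":"object","properties":{"series":{"type":"array"},"gripper":{"type":"number"},"force":{"type":"number"}},"required":["series"]}

```bash
mkdir -p pics; ls; cat > h.py <<'E'
import numpy as np, cv2
from rig import ctrl, vision
def snap(n,f):
    c=vision.capture(n); cv2.imwrite('pics/'+f,c['color'][:,:,::-1]); return c
def proj(c,P):
    q=c['camera_matrix']@(c['R']@np.array(P,float)+c['t']); return q[:2]/q[2]
def atz(c,uv,z):
    d=c['R'].T@np.linalg.inv(c['camera_matrix'])@np.array([uv[0],uv[1],1.]); o=-c['R'].T@c['t']
    return o+d*(z-o[2])/d[2]
E
python3 - <<'E'
from h import *
s=ctrl.observe(); print(s)
for n in('side','top'):
    c=snap(n,n+'0.png'); print(n,'cam at',(-c['R'].T@c['t']).round(3),'axis',c['R'][2].round(2),c['camera_matrix'][0,0])
    for k in['case','lid','lid_edge','latch_left','latch_right','latch_left_hinge','latch_right_hinge','latch_left_tip','latch_right_tip','adapter_front','adapter_side','test_gauge','spanner','tape_roll','meter','ref_gauge','case_adapter']:
        print(k,[(np.round(r['rect']).astype(int).tolist(),round(r['conf'],2)) for r in vision.find_in(n,k)[:2]])
E
```

```text
pics
{'clock': 0.0, 'joint_pos': array([-1.1634971 ,  0.61593398, -0.01261453,  1.42492701,  0.00807256,
        1.10336792, -0.04038335]), 'qd': array([-0.00050514,  0.0005541 , -0.0007882 ,  0.00058757, -0.0007317 ,
       -0.00063794, -0.00073743]), 'effort': array([ 5.74070164e-04, -4.69211912e+01,  2.59646941e-01, -1.71031845e+01,
        1.00691253e-02,  9.39837657e-03, -2.17676910e-05]), 'tcp_pos': array([0.27289836, 0.58916204, 0.25511915]), 'ee_rot': array([-2.71429293e-04,  2.15168812e-01,  9.76576013e-01, -1.26460957e-03]), 'force': array([ 0.05126354,  0.00150108, -0.24616321]), 'torque': array([0.01183889, 0.01887563, 0.02674548]), 'grasp_force': 0.0, 'grip_width': 0.9976453209234144}
side cam at [ 0.466 -0.912  0.784] axis [ 0.11  0.77 -0.63] 434.6176144415966
case [([320, 170, 105, 146], 0.59), ([295, 179, 28, 14], 0.24)]
lid [([331, 148, 87, 102], 0.57)]
lid_edge [([332, 149, 83, 110], 0.86)]
latch_left []
latch_right [([321, 139, 12, 18], 0.42)]
latch_left_hinge [([293, 105, 13, 17], 0.56), ([319, 170, 106, 140], 0.18)]
latch_right_hinge []
latch_left_tip [([295, 151
[... 543 characters left out ...]
9, 196, 111, 90], 0.7)]
lid [([278, 179, 109, 51], 0.85)]
lid_edge [([277, 178, 108, 59], 0.72)]
latch_left []
latch_right [([311, 185, 14, 6], 0.53)]
latch_left_hinge [([249, 198, 19, 9], 0.6)]
latch_right_hinge [([310, 184, 15, 5], 0.63), ([278, 179, 103, 59], 0.48)]
latch_left_tip [([244, 199, 18, 13], 0.55)]
latch_right_tip [([311, 185, 16, 5], 0.62)]
adapter_front [([295, 254, 9, 6], 0.58)]
adapter_side [([232, 240, 8, 10], 0.66)]
test_gauge [([346, 162, 35, 28], 0.61), ([281, 194, 109, 90], 0.59)]
spanner [([358, 216, 32, 46], 0.64)]
tape_roll []
meter [([460, 270, 44, 57], 0.87)]
ref_gauge [([265, 213, 30, 28], 0.87), ([248, 198, 18, 13], 0.74)]
case_adapter [([297, 208, 6, 6], 0.62)]
```

View pics/side0.png

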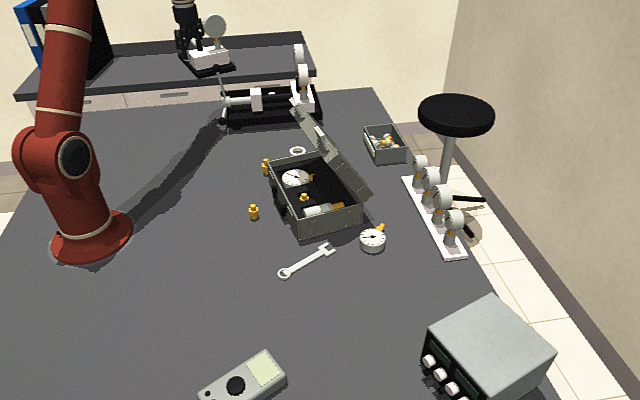

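View pics/top0.png

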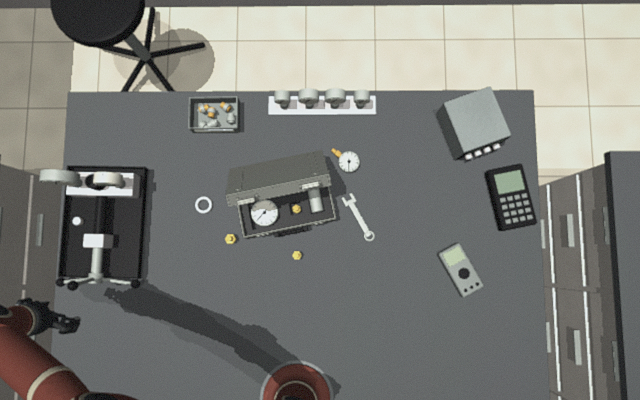

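The side view shows the open case at about (320,190) with the lid leaning back. The top view shows the case at about (285,205), the front adapter at (297,255), the side adapter at (230,239) and the lid's front edge near row 190. I'll enlarge both views.

```bash
python3 - <<'E'
import cv2,numpy as np
a=cv2.imread('pics/top0.png')[140:270,190:390]; b=cv2.imread('pics/side0.png')[90:240,230:390]
cv2.imwrite('pics/c1.png',cv2.resize(a,None,fx=4,fy=4,interpolation=cv2.INTER_CUBIC))
cv2.imwrite('pics/c2.png',cv2.resize(b,None,fx=4,fy=4,interpolation=cv2.INTER_CUBIC))
E
```

```text
(no output)
```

View pics/c1.png

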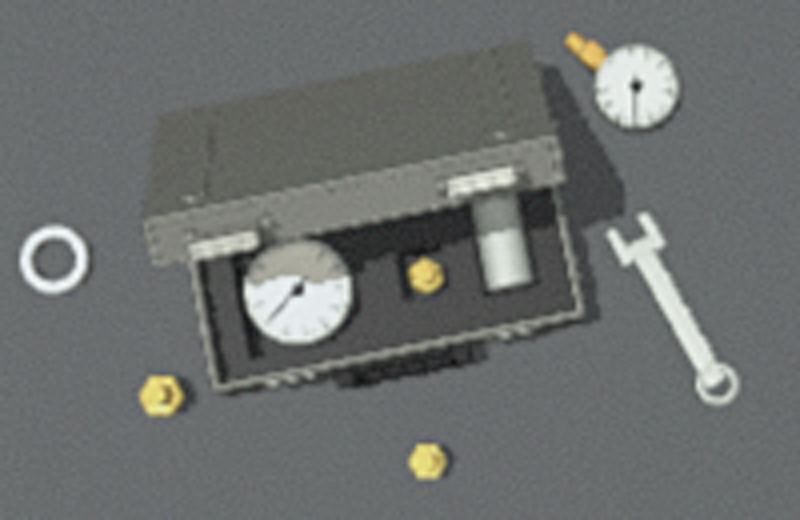

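View pics/c2.png

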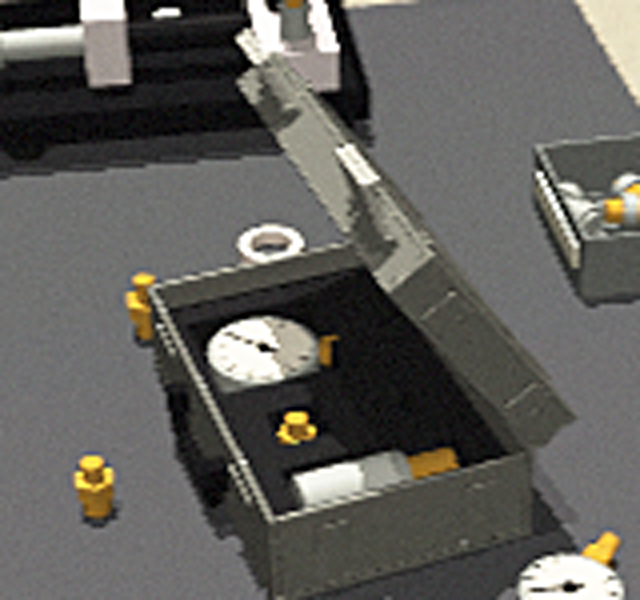

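```bash
cat >> h.py <<'E'
def lidpt(q,x,y,z):  # case-frame shut coords mm -> case frame m at lid angle q
    dx,dz=x-90,z-75
    return np.array([90+dx*np.cos(q)+dz*np.sin(q), y, 75-dx*np.sin(q)+dz*np.cos(q)])/1000
def w(p,c): # case frame m -> world; p=(x,y,yaw)
    cs,sn=np.cos(p[2]),np.sin(p[2]); return np.array([p[0]+cs*c[0]-sn*c[1],p[1]+sn*c[0]+cs*c[1],c[2]])
def latch(q,a,y,r,o): # point on latch at angle a, r mm from the hinge, o mm out from hinge plane
    x=-94-r*np.sin(a)-o*np.cos(a); z=93-r*np.cos(a)+o*np.sin(a); return lidpt(q,x,y,z)
E
cat > fit.py <<'E'
from h import *
from scipy.optimize import least_squares
ct,cs=vision.capture('top'),vision.capture('side')
T=lambda u,v:(190+(u+.5)/4-.5,140+(v+.5)/4-.5)
S=lambda u,v:(230+(u+.5)/4-.5,90+(v+.5)/4-.5)
B=[(ct,T(213,390),(-90,140,75)),(ct,T(582,318),(-90,-140,75)),(cs,S(150,290),(-90,140,75)),(cs,S(270,517),(-90,-140,75)),(cs,S(530,455),(90,-140,75))]
L=[(ct,T(148,218),(-90,140,110)),(ct,T(562,138),(-90,-140,110)),(ct,T(153,262),(-90,140,75)),(ct,T(563,180),(-90,-140,75)),(ct,T(160,112),(90,140,110)),(ct,T(528,40),(90,-140,110)),(cs,S(430,245),(-90,-140,110)),(cs,S(393,287),(-90,-140,75))]
def f(p):
    r=[proj(c,w(p,np.array(m)/1000))-np.array(u) for c,u,m in B]
    r+=[proj(c,w(p,lidpt(p[3],*m)))-np.array(u) for c,u,m in L]
    return np.ravel(r)
s=least_squares(f,[.72,0,0.2,1.1],loss='soft_l1')
print(s.x.round(4)); print(f(s.x).reshape(-1,2).round(1).tolist())
p=s.x
print('lid edge',w(p,lidpt(p[3],-90,0,110)))
for z,n,u in((.042,'af',T(428,460)),(.05,'as',T(162,394))): print(n,atz(ct,u,z))
for n,y in(('L',85),('R',-85)):
  for a in (0,.4,.8,1.2,1.6,2,2.2):
    print(n,a,[(( proj(c,w(p,latch(p[3],a,y,42,0)))-o+.5)*4).round().tolist() for c,o in((ct,[190,140]),(cs,[230,90]))])
E
python3 fit.py
```

```text
[0.5885 0.0366 0.1968 0.9825]
[[-0.4, 0.2], [0.6, -0.4], [-1.4, -1.0], [-1.4, 1.9], [0.6, 0.1], [-2.1, -0.5], [-1.2, -1.2], [-0.0, 0.1], [0.7, 0.1], [-0.7, -0.1], [0.2, -0.5], [0.8, 2.4], [-1.9, 1.7]]
lid edge [0.60731807 0.04035788 0.24415996]
af [ 0.42261047 -0.00177024  0.042     ]
as [0.47145616 0.19751748 0.05      ]
L 0 [[243.0, 281.0], [232.0, 136.0]]
L 0.4 [[241.0, 288.0], [221.0, 117.0]]
L 0.8 [[237.0, 285.0], [220.0, 94.0]]
L 1.2 [[232.0, 273.0], [228.0, 71.0]]
L 1.6 [[225.0, 252.0], [245.0, 51.0]]
L 2 [[220.0, 227.0], [268.0, 39.0]]
L 2.2 [[217.0, 214.0], [280.0, 36.0]]
R 0 [[492.0, 231.0], [317.0, 267.0]]
R 0.4 [[493.0, 238.0], [307.0, 248.0]]
R 0.8 [[493.0, 234.0], [306.0, 223.0]]
R 1.2 [[490.0, 221.0], [316.0, 198.0]]
R 1.6 [[486.0, 201.0], [335.0, 177.0]]
R 2 [[481.0, 175.0], [361.0, 162.0]]
R 2.2 [[478.0, 163.0], [374.0, 159.0]]
```

Emit:
{"fn": "drive_tool", "kwargs": {"series": [[[0, 0, -4], 0], [[-2, -1, -7.5], 0], [[-57.6, -32.8, -7.5], -0.63], [[-57.6, -32.8, -7.5], -0.63], [[-57.6, -32.8, -7.5], -0.63], [[-57.6, -32.8, -7.5], -0.63], [[-57.6, -32.8, -7.5], -0.63], [[-57.6, -32.8, -7.5], -0.63], [[-57.6, -32.8, -7.5], -0.63], [[-57.6, -32.8, -7.5], -0.63], [[-57.6, -32.8, -7.5], -0.63], [[-57.6, -32.8, -7.5], -0.63], [[-57.6, -32.8, -7.5], -0.63], [[-57.6, -32.8, -7.5], -0.63], [[-57.6, -32.8, -7.5], -0.63], [[-57.6, -32.8, -7.5], -0.63], [[-57.6, -32.8, -7.5], -0.63], [[-57.6, -32.8, -7.5], -0.63], [[-57.6, -32.8, -7.5], -0.63], [[-57.6, -32.8, -7.5], -0.63]], "gripper": -1}}

```text
clock: 3.57
tcp_pos: [0.6582, 0.0488, 0.3307]
ee_rot: [-0.0, -0.097, 0.995, 0.0]
force: [-1.0, 0.6, -0.5]
grip_width: 0.001
grasp_force: 0.0
```

Emit:
{"fn": "drive_tool", "kwargs": {"series": [[[0, 0, 4], 0], [[0, 0, 8], 0], [[0, 0, 8], 0], [[0, 0, 8], 0]]}}

```text
clock: 3.9
tcp_pos: [0.6562, 0.0521, 0.2498]
ee_rot: [-0.003, -0.099, 0.995, 0.001]
force: [1.0, 0.4, 0.3]
grip_width: 0.003
grasp_force: 0.0
```

```bash
python3 - <<'E'
from h import *
a=snap('top','t1.png');b=snap('side','s1.png')
p=np.array([.5885,.0366,.1968,.9825]); x=ctrl.observe()['tcp_pos']; print(x,ctrl.observe()['force'])
im=[]
for c,f,(u,v) in((a,'t1',(190,130)),(b,'s1',(250,60))):
    i=cv2.imread(f'pics/{f}.png')[v:v+150,u:u+160]; i=cv2.resize(i,None,fx=2.5,fy=4*.625,interpolation=cv2.INTER_CUBIC)
    for P,col in((x-[0,0,.025],(0,0,255)),(w(p,lidpt(p[3],-90,140,110)),(0,255,0)),(w(p,lidpt(p[3],-90,-140,110)),(0,255,0)),(w(p,[-.09,.14,.075]),(255,0,0)),(w(p,[-.09,-.14,.075]),(255,0,0)),(w(p,[.09,-.14,.075]),(255,0,0))):
        q=(proj(c,P)-[u,v]+.5)*2.5; cv2.circle(i,tuple(int(k) for k in q),2,col,-1)
    im.append(i)
cv2.imwrite('pics/m1.png',np.hstack(im))
E
```

```text
[0.65920683 0.0515623  0.25413145] [0.49642789 0.22865688 1.29415728]
```

View pics/m1.png

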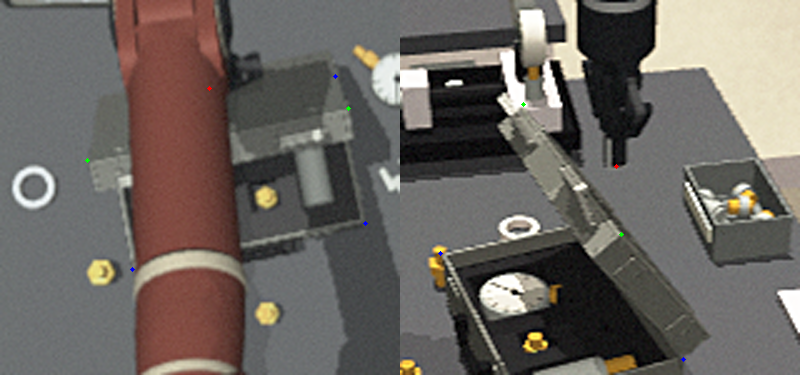

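```bash
python3 - <<'E'
import numpy as np
for t in np.r_[np.arange(1.08,0.04,-.04),.03,.02,.01,0,-.01,-.02]:
    print(round(t,2),'[%.1f, 0, %.1f]'%((71.6-(101-160*np.cos(t)+35*np.sin(t)))/10,(225-(75+160*np.sin(t)+35*np.cos(t)))/10))
E
```

```text
1.08 [1.5, 0, -0.8]
1.04 [2.1, 0, -0.6]
1.0 [2.8, 0, -0.4]
0.96 [3.4, 0, -0.1]
0.92 [4.0, 0, 0.2]
0.88 [4.6, 0, 0.4]
0.84 [5.1, 0, 0.7]
0.8 [5.7, 0, 1.1]
0.76 [6.2, 0, 1.4]
0.72 [6.8, 0, 1.8]
0.68 [7.3, 0, 2.2]
0.64 [7.8, 0, 2.6]
0.6 [8.3, 0, 3.1]
0.56 [8.8, 0, 3.5]
0.52 [9.2, 0, 4.0]
0.48 [9.6, 0, 4.5]
0.44 [10.0, 0, 5.0]
0.4 [10.4, 0, 5.5]
0.36 [10.8, 0, 6.1]
0.32 [11.1, 0, 6.6]
0.28 [11.5, 0, 7.2]
0.24 [11.8, 0, 7.8]
0.2 [12.0, 0, 8.4]
0.16 [12.3, 0, 9.0]
0.12 [12.5, 0, 9.6]
0.08 [12.7, 0, 10.2]
0.03 [12.9, 0, 11.0]
0.02 [13.0, 0, 11.2]
0.01 [13.0, 0, 11.3]
0.0 [13.1, 0, 11.5]
-0.01 [13.1, 0, 11.7]
-0.02 [13.1, 0, 11.8]
```

Emit:
{"fn": "drive_tool", "kwargs": {"series": [[[0.7, 0, -0.4], 0], [[1.5, 0, -0.8], 0], [[1.8, 0, -0.7], 0], [[2.1, 0, -0.6], 0], [[2.5, 0, -0.5], 0], [[2.8, 0, -0.4], 0], [[3.1, 0, -0.2], 0], [[3.4, 0, -0.1], 0], [[3.7, 0, 0], 0], [[4.0, 0, 0.2], 0], [[4.3, 0, 0.3], 0], [[4.6, 0, 0.4], 0], [[4.8, 0, 0.6], 0], [[5.1, 0, 0.7], 0]]}}

```text
clock: 5.17
tcp_pos: [0.6079, 0.0401, 0.2443]
ee_rot: [0.0, -0.098, 0.995, -0.0]
force: [3.6, 0.2, -0.2]
grip_width: -0.003
grasp_force: 1.0
```

```bash
python3 - <<'E'
from h import *
b=snap('side','s2.png'); s=ctrl.observe(); print(s['tcp_pos'],s['force'])
cv2.imwrite('pics/m2.png',cv2.resize(b['color'][60:230,240:400,::-1],None,fx=3,fy=3,interpolation=cv2.INTER_CUBIC))
E
```

```text
[0.60709029 0.03993135 0.24393072] [1.44104547 0.17020578 0.68993096]
```

View pics/m2.png

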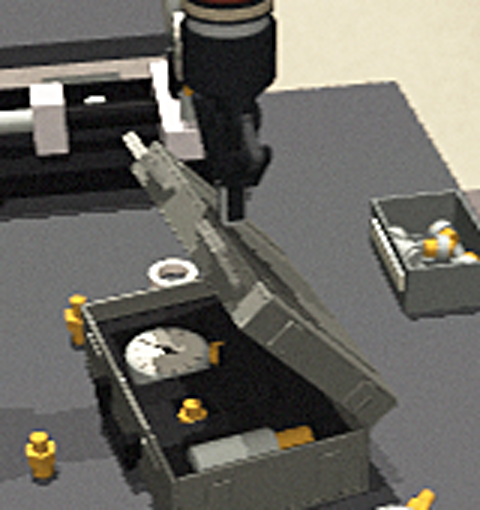

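The fingertips touch the lid's outer face near its front edge, at about (235,215) in the crop. The lid is moving with about 3 N, so I'll continue along the arc.

Emit:
{"fn": "drive_tool", "kwargs": {"series": [[[0.3, 0, 0.2], 0], [[0.6, 0, 0.4], 0], [[0.9, 0, 0.5], 0], [[1.1, 0, 0.7], 0], [[1.4, 0, 0.9], 0], [[1.7, 0, 1.1], 0], [[1.9, 0, 1.3], 0], [[2.2, 0, 1.5], 0], [[2.4, 0, 1.7], 0], [[2.7, 0, 1.9], 0], [[3.0, 0, 2.2], 0], [[3.2, 0, 2.4], 0], [[3.5, 0, 2.6], 0], [[3.7, 0, 2.8], 0], [[3.9, 0, 3.1], 0], [[4.1, 0, 3.3], 0], [[4.3, 0, 3.6], 0], [[4.5, 0, 3.8], 0], [[4.7, 0, 4.1], 0], [[4.9, 0, 4.3], 0]]}}

```text
clock: 6.88
tcp_pos: [0.5596, 0.0305, 0.2008]
ee_rot: [-0.0, -0.098, 0.995, -0.0]
force: [1.6, -1.0, 1.9]
grip_width: -0.001
grasp_force: 0.8
```

Emit:
{"fn": "drive_tool", "kwargs": {"series": [[[0.2, 0, 0.2], 0], [[0.4, 0, 0.5], 0], [[0.6, 0, 0.8], 0], [[0.8, 0, 1.1], 0], [[0.9, 0, 1.3], 0], [[1.1, 0, 1.6], 0], [[1.3, 0, 1.9], 0], [[1.5, 0, 2.2], 0], [[1.6, 0, 2.5], 0], [[1.8, 0, 2.8], 0], [[1.9, 0, 3.1], 0], [[2.0, 0, 3.4], 0], [[2.1, 0, 3.7], 0], [[2.3, 0, 4.0], 0], [[2.4, 0, 4.3], 0], [[2.5, 0, 4.6], 0], [[2.6, 0, 4.9], 0], [[2.7, 0, 5.2], 0]]}}

```text
clock: 8.38
tcp_pos: [0.5331, 0.0253, 0.1489]
ee_rot: [-0.0, -0.098, 0.995, 0.0]
force: [-1.0, -0.8, 2.1]
grip_width: -0.0
grasp_force: 0.6
```

Emit:
{"fn": "drive_tool", "kwargs": {"series": [[[0.05, 0, 0.2], 0], [[0.1, 0, 0.4], 0], [[0.15, 0, 0.55], 0], [[0.2, 0, 0.7], 0], [[0.2, 0, 0.8], 0], [[0.3, 0, 0.9], 0], [[0.3, 0, 1.0], 0], [[0.3, 0, 1.05], 0], [[0.3, 0, 1.1], 0], [[0.3, 0, 1.1], 0]]}}

```text
clock: 9.22
tcp_pos: [0.5305, 0.0248, 0.1382]
ee_rot: [-0.0, -0.098, 0.995, 0.0]
force: [-0.2, -0.5, 0.0]
grip_width: -0.0
grasp_force: 0.1
```

Emit:
{"fn": "drive_tool", "kwargs": {"series": [[[0, 0, 0.05], 0], [[0, 0, 0.1], 0], [[0, 0, 0.15], 0], [[0, 0, 0.2], 0], [[0, 0, 0.2], 0]]}}

```text
clock: 9.63
tcp_pos: [0.5304, 0.0247, 0.1362]
ee_rot: [-0.0, -0.098, 0.995, -0.0]
force: [-1.0, -0.0, -0.6]
grip_width: -0.001
grasp_force: 0.0
```

Emit:
{"fn": "drive_tool", "kwargs": {"series": [[[0, 0, 0.05], 0], [[0, 0, 0.1], 0], [[0, 0, 0.15], 0], [[0, 0, 0.2], 0], [[0, 0, 0.2], 0]]}}

```text
clock: 10.05
tcp_pos: [0.5304, 0.0247, 0.1351]
ee_rot: [-0.0, -0.098, 0.995, -0.0]
force: [-3.2, 0.0, 7.4]
grip_width: -0.001
grasp_force: 3.3
```

```bash
python3 - <<'E'
from h import *
b=snap('side','s3.png'); s=ctrl.observe(); print(s['tcp_pos'],s['force'])
cv2.imwrite('pics/m3.png',cv2.resize(b['color'][90:240,230:390,::-1],None,fx=4,fy=4,interpolation=cv2.INTER_CUBIC))
E
```

```text
[0.5304079  0.02471663 0.13509636] [-2.34476528 -0.85789873  6.77977725]
```

View pics/m3.png

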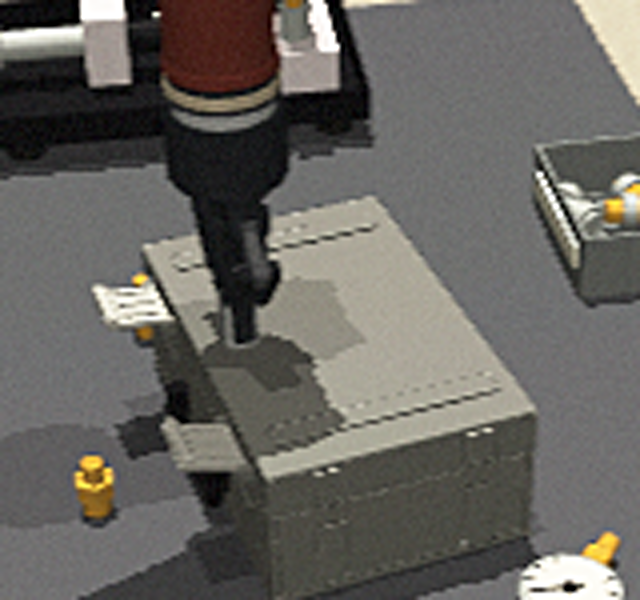

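Emit:
{"fn": "drive_tool", "kwargs": {"series": [[[0, 0, 0.1], 0], [[0, 0, 0.15], 0], [[0, 0, 0.15], 0], [[0, 0, 0.15], 0], [[0, 0, -1.5], 0], [[0, 0, -3], 0], [[2, 2.5, -3], 0], [[4.5, 5.5, -3], 0], [[7.2, 8.5, -3], 0], [[7.2, 8.5, -3], 0], [[7.2, 8.5, -3], 0], [[7.2, 8.5, -3], 0]]}}

```text
clock: 11.1
tcp_pos: [0.4442, 0.0941, 0.1646]
ee_rot: [0.001, -0.098, 0.995, -0.0]
force: [-0.0, 0.2, -0.1]
grip_width: -0.001
grasp_force: 0.0
```

```bash
python3 - <<'E'
from h import *
b=snap('side','s4.png'); t=snap('top','t4.png'); s=ctrl.observe(); x=s['tcp_pos'];print(x,s['force'])
p=[.5885,.0366,.1968]; im=[]
for c,u,v in((t,190,140),(b,240,100)):
    i=cv2.resize(c['color'][v:v+140,u:u+160,::-1],None,fx=2.5,fy=2.5,interpolation=cv2.INTER_CUBIC)
    for P,col in [(x-[0,0,.025],(0,0,255))]+[(w(p,np.array(k)/1000),(0,255,0)) for k in((-90,140,110),(-90,-140,110),(90,-140,110),(90,140,110))]+[(w(p,latch(0,1.6,y+k,42,0)),(255,0,0)) for y in(85,-85) for k in(-22,22)]:
        q=(proj(c,P)-[u,v]+.5)*2.5; cv2.circle(i,tuple(int(k) for k in q),2,col,-1)
    im.append(i)
cv2.imwrite('pics/m4.png',np.hstack(im))
E
```

```text
[0.44472206 0.09322365 0.16439942] [0.1263001  0.17335339 0.48391199]
```

View pics/m4.png

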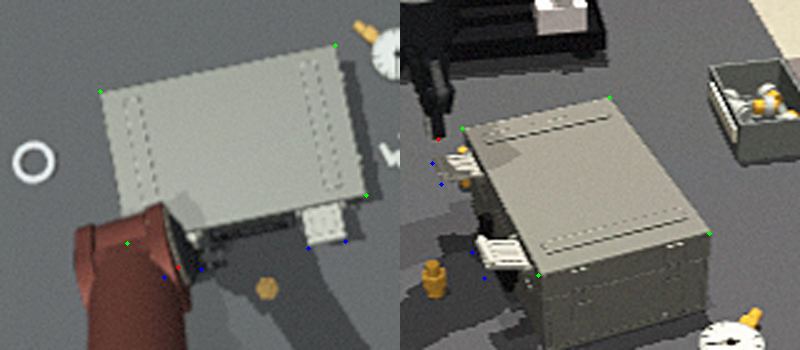

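The case model matches the lid corners in both views. The latches stand up at about 2 rad, and the fingertips are above the left flap.

Emit:
{"fn": "drive_tool", "kwargs": {"series": [[[-0.4, 0, 1.0], 0], [[-0.4, 0, 1.6], 0], [[-0.3, 0, 2.2], 0], [[-0.2, 0, 2.7], 0], [[-0.1, 0, 3.2], 0], [[0, 0, 3.7], 0], [[0, 0, 4.2], 0], [[0.1, 0, 4.7], 0], [[0.1, 0, 5.2], 0], [[0, 0, 5.6], 0], [[-0.1, 0, 6.0], 0], [[-0.3, 0, 6.3], 0], [[-0.6, 0, 6.6], 0], [[-0.9, 0, 6.8], 0], [[-1.1, 0, 7.0], 0], [[-1.1, 0, 7.0], 0]]}}

```text
clock: 12.53
tcp_pos: [0.454, 0.0963, 0.0938]
ee_rot: [-0.001, -0.098, 0.995, -0.0]
force: [0.5, -0.4, 0.5]
grip_width: -0.002
grasp_force: 0.1
```

Emit:
{"fn": "drive_tool", "kwargs": {"series": [[[-0.2, 0, 0.1], 0], [[-0.4, 0, 0.2], 0], [[-0.6, 0, 0.3], 0], [[-0.75, 0, 0.4], 0], [[-0.9, 0, 0.4], 0], [[-1.0, 0, 0.4], 0], [[-1.1, 0, 0.4], 0], [[-1.1, 0, 0.4], 0]]}}

```text
clock: 13.2
tcp_pos: [0.4651, 0.0983, 0.0903]
ee_rot: [0.0, -0.098, 0.995, -0.0]
force: [-2.4, -0.5, -0.7]
grip_width: -0.0
grasp_force: 0.8
```

Emit:
{"fn": "drive_tool", "kwargs": {"series": [[[-0.05, 0, 0], 0], [[-0.1, 0, 0], 0], [[-0.15, 0, 0], 0], [[-0.15, 0, 0], 0], [[-0.15, 0, 0], 0]]}}

```text
clock: 13.62
tcp_pos: [0.466, 0.0985, 0.0902]
ee_rot: [-0.0, -0.098, 0.995, -0.0]
force: [-3.3, -0.5, -1.5]
grip_width: -0.001
grasp_force: 1.3
```

Emit:
{"fn": "drive_tool", "kwargs": {"series": [[[-0.05, 0, 0], 0], [[-0.1, 0, 0], 0], [[-0.15, 0, 0], 0], [[-0.15, 0, 0], 0], [[-0.15, 0, 0], 0]]}}

```text
clock: 14.03
tcp_pos: [0.4661, 0.0985, 0.0902]
ee_rot: [-0.002, -0.098, 0.995, -0.0]
force: [-5.4, -1.0, 1.7]
grip_width: 0.003
grasp_force: 2.9
```

Emit:
{"fn": "drive_tool", "kwargs": {"series": [[[1, 0, 0], 0], [[2.5, 0, 0], 0], [[2.5, 0, -3], 0], [[2.5, 0, -6], 0], [[2.5, -2, -7.4], 0], [[2.5, -6, -7.4], 0], [[2.5, -10, -7.4], 0], [[2.5, -14, -7.4], 0], [[2.5, -17, -7.4], 0], [[2.5, -17, -7.4], 0], [[2.5, -17, -7.4], 0]]}}

```text
clock: 14.95
tcp_pos: [0.4787, -0.0753, 0.1651]
ee_rot: [0.003, -0.095, 0.995, -0.001]
force: [-0.2, 0.6, 0.3]
grip_width: -0.001
grasp_force: 0.0
```

Emit:
{"fn": "drive_tool", "kwargs": {"series": [[[-0.4, 0, 1.0], 0], [[-0.4, 0, 1.6], 0], [[-0.3, 0, 2.2], 0], [[-0.2, 0, 2.7], 0], [[-0.1, 0, 3.2], 0], [[0, 0, 3.7], 0], [[0, 0, 4.2], 0], [[0.1, 0, 4.7], 0], [[0.1, 0, 5.2], 0], [[0, 0, 5.6], 0], [[-0.1, 0, 6.0], 0], [[-0.3, 0, 6.3], 0], [[-0.6, 0, 6.6], 0], [[-0.9, 0, 6.8], 0], [[-1.1, 0, 7.0], 0], [[-1.1, 0, 7.0], 0]]}}

```text
clock: 16.28
tcp_pos: [0.4874, -0.0707, 0.0938]
ee_rot: [-0.0, -0.098, 0.995, -0.0]
force: [1.2, 0.2, 0.5]
grip_width: 0.001
grasp_force: 0.0
```

Emit:
{"fn": "drive_tool", "kwargs": {"series": [[[-0.2, 0, 0.1], 0], [[-0.4, 0, 0.2], 0], [[-0.6, 0, 0.3], 0], [[-0.75, 0, 0.4], 0], [[-0.9, 0, 0.4], 0], [[-1.0, 0, 0.4], 0], [[-1.1, 0, 0.4], 0], [[-1.15, 0, 0.4], 0], [[-1.2, 0, 0.4], 0], [[-1.2, 0, 0.4], 0]]}}

```text
clock: 17.12
tcp_pos: [0.499, -0.0681, 0.0903]
ee_rot: [-0.0, -0.098, 0.995, 0.0]
force: [-1.8, -1.0, -1.4]
grip_width: -0.002
grasp_force: 0.8
```

Emit:
{"fn": "drive_tool", "kwargs": {"series": [[[-0.05, 0, 0], 0], [[-0.1, 0, 0], 0], [[-0.15, 0, 0], 0], [[-0.2, 0, 0], 0], [[-0.25, 0, 0], 0], [[-0.25, 0, 0], 0], [[-0.25, 0, 0], 0]]}}

```text
clock: 17.7
tcp_pos: [0.5006, -0.0678, 0.0902]
ee_rot: [-0.001, -0.098, 0.995, 0.0]
force: [-3.8, -0.9, 0.7]
grip_width: -0.0
grasp_force: 2.2
```

Emit:
{"fn": "drive_tool", "kwargs": {"series": [[[-0.05, 0, 0], 0], [[-0.1, 0, 0], 0], [[-0.15, 0, 0], 0], [[-0.2, 0, 0], 0], [[-0.2, 0, 0], 0], [[-0.2, 0, 0], 0]]}}

```text
clock: 18.2
tcp_pos: [0.5007, -0.0678, 0.0902]
ee_rot: [-0.003, -0.098, 0.995, 0.0]
force: [-7.3, -0.9, 4.3]
grip_width: 0.003
grasp_force: 3.9
```

Emit:
{"fn": "drive_tool", "kwargs": {"series": [[[1, 0, 0], 0], [[3, 0, 0], 0], [[3, 0, -4], 0], [[3, 0, -8], 0], [[3, 0, -12], 0], [[3, -4, -16], 0], [[3, -8, -16], 0], [[3, -12, -16], 0], [[3, -16, -16], 0], [[3, -20, -16], 0], [[3, -20, -16], 0], [[3, -20, -16], 0], [[3, -20, -16], 0]]}}

```text
clock: 19.28
tcp_pos: [0.5143, -0.269, 0.2507]
ee_rot: [0.002, -0.098, 0.995, -0.0]
force: [0.6, 0.7, 1.2]
grip_width: -0.001
grasp_force: 0.0
```

```bash
python3 - <<'E'
from h import *
b=snap('side','s5.png'); t=snap('top','t5.png'); s=ctrl.observe(); print(s['clock'],s['tcp_pos'],s['force'])
p=[.5885,.0366,.1968]; im=[]
for c,u,v in((t,190,140),(b,240,100)):
    i=cv2.resize(c['color'][v:v+140,u:u+160,::-1],None,fx=2.5,fy=2.5,interpolation=cv2.INTER_CUBIC)
    for P,col in [(w(p,np.array(k)/1000),(0,255,0)) for k in((-90,140,110),(-90,-140,110),(90,-140,110),(90,140,110))]:
        q=(proj(c,P)-[u,v]+.5)*2.5; cv2.circle(i,tuple(int(k) for k in q),2,col,-1)
    im.append(i)
cv2.imwrite('pics/m5.png',np.hstack(im))
E
```

```text
19.3833 [ 0.51412672 -0.26708864  0.25067438] [0.33596606 0.87360491 0.42354395]
```

View pics/m5.png

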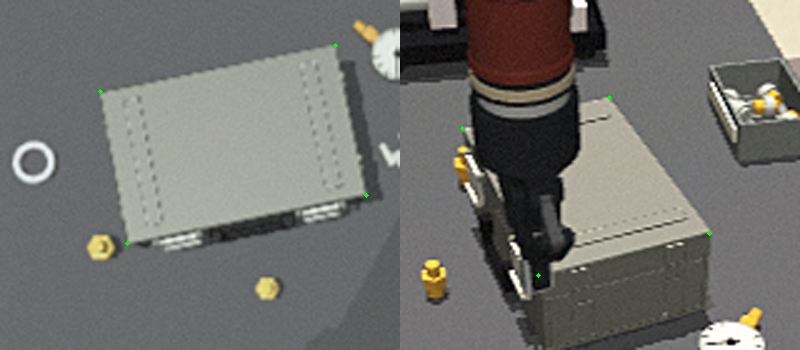

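The lid corners still sit on the model and both latches lie flat at (182,242) and (322,212) in the top view. The case and the fittings that show in the crops have not moved.

```bash
python3 -c "from rig import hand_in; print(hand_in())"
```

```text
the job is handed in; nothing more can be done
None
```

The lid is fully shut, both front latches are pressed flat, and the job was handed in with the robot clear after about 19 s of the 64 s allowed; the last pictures show the case where it was.

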